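Switch on the magnifier lamp by its long toggle

ROBOT

A 7-joint arm with a two-finger parallel gripper is mounted at the origin on the work surface. World frame = base frame: x ahead of the robot, y to its left, z up, the work surface at z = 0. Lengths are in m, angles in rad, forces in N, time in s.
With the tool pointing down it reaches from about 0.4 to 0.875 m from the base axis. Payload 19.3 kg.
Tool frame: the origin (TCP) lies on the centre line of the jaws, within the pads' length; the fingertips stand 14 mm ahead of it and the grasp point (between the pads) lies 5 mm behind it; z points along the fingers, y is the line along which they close (so a half turn about z gives the same grasp; the last joint's range is limited). The gripper opens to 85 mm and grips with 20 to 120 N. Pads are 22 mm wide; open, the fingers measure 114 mm over their backs; the gripper's body (76 mm by 85 mm) begins 54 mm behind the grasp point. The pads swing forward as they close: fully open they stand 13 mm farther back than shut.
Start: joints at [-1.256, 0.521, -0.036, 1.599, 0.021, 1.021, -0.113], TCP at [0.235, 0.579, 0.245] pointing down, gripper open.
Joint ranges: [-2.91, 2.91], [-0.3, 2.13], [-1.5, 1.42], [0.17, 2.43], [-1.26, 4.41], [0.16, 1.93], [-2.52, 2.52]. Speed limits (rad/s): [1.89, 1.89, 2.39, 2.39, 3.01, 3.01, 3.01].

INTERFACE

Orientations are given as [roll, pitch, yaw] about the fixed x, y, z axes, in that order (R = Rz(yaw) Ry(pitch) Rx(roll)).
In Python, from workcell import bot, grab_frame, regions_of gives the robot as it stands. The module is installed in compiled form; this text tells all that it offers.
- The arm moves only by the tool play_rows, never from a script. Its argument "plan" is a list of rows, each a list of 3 entries, a list of its own where there are three numbers: the shift along the tool's x, y, z in units of 2.5 cm (1.0 is 2.5 cm), then the turn, a rotation vector about the tool's x, y, z in units of 0.15 rad (1.0 is 0.15 rad), then the closure, from -1 (fully open) to 1 (shut). In form: [[[tx, ty, tz], [rx, ry, rz], jaw], ...]. A call has 1 to 20 rows; each row shifts and turns the commanded pose from where the row before left it, along the tool's axes as they then stand; what a row does not reach is not made up. A row lasts 1/8 s, in which the tool goes at most 62.5 mm and 10.7 degrees, less where a joint would pass 70% of its speed; a pose out of reach is approached as far as the arm can. A call with a number of a shift or a turn outside -1 to 1 is refused whole. A call with a gripper value outside its range is refused whole. The fingers move at their own pace and stop on an object; "newtons" is the grip in N (left out, the last holds). Time passes only in rows, so rows that do not move let the fingers close. It gives the time, the measured TCP pose, the force, the opening and the grip force at its end, in the units of the state.
- bot.observe(): the state, without advancing time (a new reading comes with each control period).
- grab_frame(name): name is "scene" or "top" or "wrist"; returns a dict with "pixels" (420x560x3 uint8, red, green, blue), "depth" (420x560 float32, m along the optical axis (not along the pixel's ray), 0 where there is no reading), "camera_matrix" (3x3 intrinsics, pixels), "R" (3x3) and "t" (3): a world point X has camera coordinates R X + t. Camera axes: x right, y down, z forward; pixel columns grow to the right and rows downward; lengths in m; the calibration is good to about 2 mm. A picture is of the moment at which its call begins.
- bot.job_done(): hands the job in; it is judged then, once.
Trained networks look in the newest picture that a camera, given by its name, has taken for a name from the list of things; names that differ only in an ending like _2 or _b are one class to them, and where a whole thing is asked for, a point or a joint stands for the part that bears it (a point fixed in the world has none). Each returns a list of dicts, best first, with "p" (0 to 1); they miss things now and then, are a little off and sometimes report something else, mostly with a low value. They report only what shows in the picture. A call takes as long as a camera call. They do not tell look-alikes from the thing itself.
- regions_of(thing, camera): "mask" (420x560 bool, what is visible of it) and "box" ([left, top, right, bottom] in pixels, round what is visible of it).
The state is a dict: "clock": time; "qpos": joint angles; "qd": joint speeds; "joint_efforts": joint torques, N m; "position": TCP position; "tool_rot": TCP orientation; "force": force on the tool from outside, world axes, zero at the start; "moment": the same for the moment, N m; "grip_width": finger opening in m; "finger_force": force on a finger pad.
Only numpy, scipy, OpenCV 4.12 (cv2) and the standard library are available. Lean on these libraries where they do the work, as an engineer would, in place of code of your own. Each camera call takes 0.05 s, during which the arm holds its last target. There are 200 camera calls.

TASK

Switch on the magnifier lamp: with the fingertips, gently push the long toggle lever on its base from leaning toward the robot side of the base all the way over to the opposite side, then withdraw. Do not grip it, and leave the short toggle, the dimmer knob and the watchmaker's things around the base where they are.

Things in the scene. Friction and masses are not known exactly. Their poses are not given: they have to be found in the camera images.
- lamp: White magnifier lamp base, fixed: a slab 150 mm (x) by 300 mm (y, -190 to +110) by 28 mm high. Origin on the work surface; x points away from the robot, z up; turned by up to 0.35 rad. A post at x=45, y=-165 mm carries the lamp arm, up to 0.21 m high, off toward -y (lens ring 140 mm across at y=-340). Three steel controls stand on top in a row at x=-20, y=-60, 0, +60 mm, in any order.
- long_toggle_base: Round steel foot of the long toggle, fixed on the slab. Origin at the centre of its underside, on the slab's top (28 mm above the work surface); axes parallel to the lamp's: the lever swings in its x-z plane. Flange 28 mm across and 3 mm high, bushing 16 mm across up to 12 mm. The lever's pivot lies 12 mm above the origin.
- long_toggle_tip (a point): Centre of the 12 mm steel ball at the end of the long toggle's lever, 50 mm from the pivot; the lever is a round rod 7 mm thick. Leaning fully to either side the ball's centre is 28 mm off the pivot in x and 41 mm above it (81 mm above the work surface).
- long_toggle (a joint): Lever angle of the long toggle: 0 = off, leaning 0.6 rad from upright to the foot's -x (robot) side; 0.6 = upright; 1.2 = its stop, on, leaning 0.6 rad to +x. Starts at 0 to 0.15. Friction holds it wherever it is left; about 1 N at the tip moves it. The rod is springy (1 N m/rad about the pivot), so at the stop the force rises softly.
- short_toggle_tip (a point): Centre of the 10 mm steel ball at the end of the short toggle's lever, 22 mm from its pivot (pivot 40 mm above the work surface, so it tops out 67 mm above it). It may lean either way at the start and must stay as it is.
- dimmer_mark (a point): Dark pointer mark on top of the round steel dimmer knob, 12 mm out from its axis; knob 30 mm across, its top 49 mm above the work surface, the mark's rib 51 mm. It may point anywhere at the start and must stay as it is.
- canister: Loose steel screw-top parts canister, 64 mm across, 70 mm high. Origin at the centre of its underside.
- blower: Loose blue silicone blower standing on its flat foot, bulb 58 mm across, nozzle up to 100 mm high. Origin at the centre of its underside.
- holder: Loose white plastic movement holder, 62 by 36 mm, 21 mm high, two jaws on top. Origin at the centre of its underside.
- loupe: Loose chrome eye loupe standing on its narrow end, 38 mm across, 34 mm high. Origin at the centre of its underside.
There are look-alikes about, which are no part of the job. Of the things shaped like the blower, the blue one is meant.

How it is judged:
On the way, in this order (a step that is already met when the one before it is completed fails the run):
1. the fingers touch the long toggle while it is still off (contact force between the fingers and long_toggle_base above 0.1 N and value of joint long_toggle below 0.6 rad).
2. the long toggle is pushed over to on (value of joint long_toggle above 0.95 rad), for 0.1 s.
At the end, for the whole second after the job is handed in: The long toggle stays over on its on side (joint above 0.95 of 1.2 rad); the short toggle's tip and the dimmer's mark are within 4 mm, and the canister, blower, holder and loupe within 10 mm, of where they started, upright (tilt under 0.3 rad) and at rest (value of joint long_toggle above 0.95 rad and distance of each of short_toggle_tip, dimmer_mark from where it was at the start of the episode below 0.004 m and distance of each of canister, blower, holder, loupe from where it was at the start of the episode below 0.01 m and angle between each of canister, blower, holder, loupe's own z axis and vertical below 0.3 rad and linear speed of each of canister, blower, holder, loupe below 0.02 m/s); the robot touches nothing.
It fails at once if the canister, blower, holder or loupe is shifted or lifted (more than 10 mm) (distance of any of canister, blower, holder, loupe from where it was at the start of the episode above 0.01 m).
It fails at once if the canister, blower, holder or loupe is tipped (more than 0.3 rad) (angle between any of canister, blower, holder, loupe's own z axis and vertical above 0.3 rad).
It fails at once if the short toggle is moved (tip by more than 4 mm) (distance of short_toggle_tip from where it was at the start of the episode above 0.004 m).
It fails at once if the dimmer knob is turned (mark by more than 4 mm) (distance of dimmer_mark from where it was at the start of the episode above 0.004 m).
It fails at once if the long toggle is pushed or squeezed hard (more than 20 N) (contact force between the fingers and long_toggle_base above 20 N).
It also fails if it takes over 40 s, if anything falls off the work surface, if the arm or the gripper's body presses on something with over 40 N, if the wrist force passes 120 N, or if a joint passes its speed limit or range.

## Working session

There is one attempt and no reset: what is moved stays moved. The work goes in short steps, Python scripts to look and compute and a tool call to move; the robot and the scene stay as the last step left them, time stands still between calls to the robot, and variables do not carry over. Pictures are saved under pics/ and viewed, at most 10 in all, crops included, and the job is handed in when it is done.

Besides the shell and the picture viewer there is one more tool, called after ">>>" as name(argument=value, ...), one argument or row to a line, values as JSON. play_rows: Moves the arm, as the interface text tells. Its arguments: {"type":"object","properties":{"plan":{"type":"array"},"newtons":{"type":"number"}},"required":["plan"]}

```bash
mkdir -p pics
cat > h.py <<'E'
import numpy as np, cv2
from workcell import bot, grab_frame, regions_of
def world(f,mask):
    v,u=np.nonzero(mask&(f["depth"]>0)); d=f["depth"][v,u]; K=f["camera_matrix"]
    c=np.stack([(u-K[0,2])/K[0,0]*d,(v-K[1,2])/K[1,1]*d,d],1)
    return (c-f["t"])@f["R"]
def save(f,n): cv2.imwrite("pics/"+n,f["pixels"][:,:,::-1])
E
python3 - <<'E'
from h import *
fs={}
for c in("scene","top"):
    f=grab_frame(c);fs[c]=f; save(f,c+"1.png"); np.savez(c+".npz",**f)
    for n in["lamp","long_toggle_base","long_toggle_tip","short_toggle_tip","dimmer_mark","canister","blower","holder","loupe"]:
        for r in regions_of(n,c)[:3]:
            w=world(f,r["mask"]); 
            print(c,n,round(r["p"],2),np.round(r["box"]).astype(int).tolist(), np.round(np.median(w,0),3),np.round(w.min(0),3),np.round(w.max(0),3)) if len(w) else print(c,n,r["p"],r["box"])
print(bot.observe())
a=np.hstack([fs["scene"]["pixels"],fs["top"]["pixels"]])
E
```

```text
scene lamp 0.68 [0, 162, 338, 330] [0.671 0.008 0.029] [ 0.497 -0.413 -0.   ] [0.775 0.213 0.214]
scene lamp 0.36 [292, 257, 310, 274] [0.591 0.146 0.049] [0.56  0.128 0.027] [0.599 0.16  0.053]
scene long_toggle_base 0.7 [1, 164, 336, 331] [0.67  0.008 0.029] [-0.055 -1.247 -0.375] [0.775 0.214 0.214]
scene long_toggle_base 0.65 [219, 230, 237, 271] [0.608 0.026 0.043] [0.58  0.013 0.028] [0.624 0.041 0.089]
scene long_toggle_tip 0.59 [224, 229, 232, 259] [0.593 0.025 0.072] [0.58  0.019 0.048] [0.61  0.03  0.089]
scene short_toggle_tip 0.63 [262, 250, 266, 258] [0.596 0.087 0.062] [0.593 0.084 0.05 ] [0.599 0.089 0.069]
scene short_toggle_tip 0.18 [218, 194, 252, 242] [0.508 0.007 0.062] [ 0.441 -0.061  0.001] [0.586 0.031 0.088]
scene dimmer_mark 0.79 [293, 255, 310, 275] [0.592 0.146 0.049] [0.572 0.133 0.032] [0.599 0.16  0.053]
scene canister 0.79 [215, 193, 253, 243] [0.508 0.007 0.063] [ 0.458 -0.032  0.001] [0.524 0.031 0.073]
scene canister 0.29 [347, 236, 390, 264] [0.487 0.244 0.013] [0.432 0.21  0.001] [0.512 0.28  0.024]
scene blower 0.88 [273, 158, 296, 205] [0.382 0.0
[... 1588 characters left out ...]
s': array([-1.25617685,  0.52138354, -0.03628477,  1.59949834,  0.02119048,
        1.02109919, -0.11285359]), 'qd': array([-1.31084440e-03, -3.66135426e-04,  7.19653712e-05, -8.81789871e-04,
        2.98916961e-04,  1.46097439e-03, -1.63771304e-03]), 'joint_efforts': array([-1.17219486e-03, -9.26899052e+01,  1.97766244e+00, -3.70277238e+01,
        1.79614808e-02,  1.71749693e-03, -1.17010342e-05]), 'position': array([0.23464619, 0.57927473, 0.24530181]), 'tool_rot': array([-3.14158849e+00, -9.38727636e-07,  2.75665846e+00]), 'force': array([0.11585685, 0.08148086, 0.15019319]), 'moment': array([ 0.03414619,  0.0213084 , -0.03148724]), 'finger_force': 0.0, 'grip_width': 0.08520191270621316}
```

View pics/scene1.png

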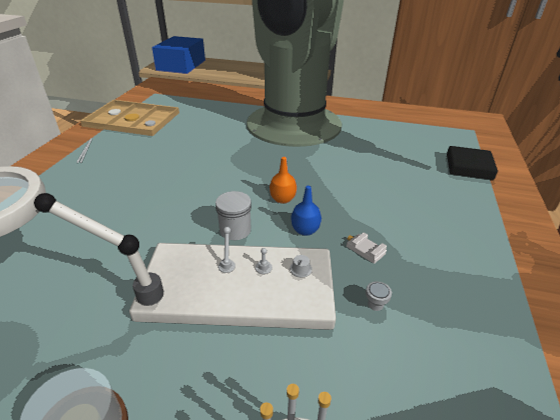

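View pics/top1.png

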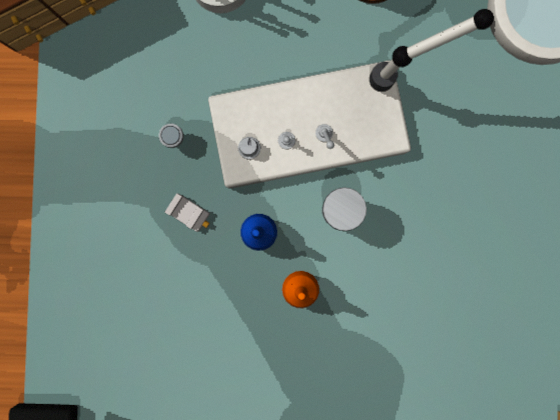

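The long toggle is the tall lever at scene (227,248) / top (325,135), and the canister stands on its robot side at top (344,210). What could be mistaken for it:
- the short toggle, at scene (264,260) / top (287,140)
- the dimmer knob, at scene (301,265) / top (248,147)
- the yellow-tipped rods, at scene (292,400)

I choose the tall lever and will check it in a close crop.

Run:
```python
from h import *
t=dict(np.load("top.npz")); s=dict(np.load("scene.npz"))
for f in(t,s):
    m=np.ones((420,560),bool); w=world(f,m)
    k=(abs(w[:,2]-.0285)<.006)&(w[:,0]>.48)&(w[:,0]<.8)&(w[:,1]>-.2)&(w[:,1]<.25)
    print(cv2.minAreaRect((w[k,:2]*1000).astype(np.float32)))
    k=(w[:,2]>.034)&(w[:,2]<.12)&(w[:,0]>.53)&(w[:,0]<.68)&(w[:,1]>-.03)&(w[:,1]<.2)
    p=w[k]
    for lo,hi in((-.03,.06),(.06,.115),(.115,.2)):
        q=p[(p[:,1]>lo)&(p[:,1]<hi)]
        top=q[q[:,2]>q[:,2].max()-.008]; low=q[q[:,2]<.045]
        print("ctl",len(q),"top",top.mean(0).round(4),q[:,2].max().round(3),"low",low.mean(0).round(4) if len(low) else None)
a=cv2.resize(t["pixels"][110:170,230:350],None,fx=5,fy=5,interpolation=cv2.INTER_CUBIC)
b=cv2.resize(s["pixels"][215:285,200:320],None,fx=5,fy=4.2857,interpolation=cv2.INTER_CUBIC)
cv2.imwrite("pics/crop.png",np.vstack([a,b])[:,:,::-1])
```

```text
((616.4815673828125, 78.81610107421875), (166.80377197265625, 354.7703857421875), 16.21906852722168)
ctl 165 top [0.5816 0.0236 0.0844] 0.088 low [0.6098 0.0303 0.0396]
ctl 86 top [0.5913 0.0868 0.0641] 0.067 low [0.596  0.0887 0.0394]
ctl 270 top [0.5828 0.1462 0.0482] 0.053 low [0.5759 0.1417 0.04  ]
((588.3035278320312, 69.23819732666016), (216.54466247558594, 347.06243896484375), 12.396202087402344)
ctl 235 top [0.5852 0.0233 0.0857] 0.089 low [0.613  0.0296 0.0401]
ctl 140 top [0.5947 0.0863 0.0651] 0.069 low [0.6004 0.0876 0.0401]
ctl 281 top [0.5866 0.1456 0.0497] 0.053 low [0.5939 0.1472 0.0395]
```

View pics/crop.png

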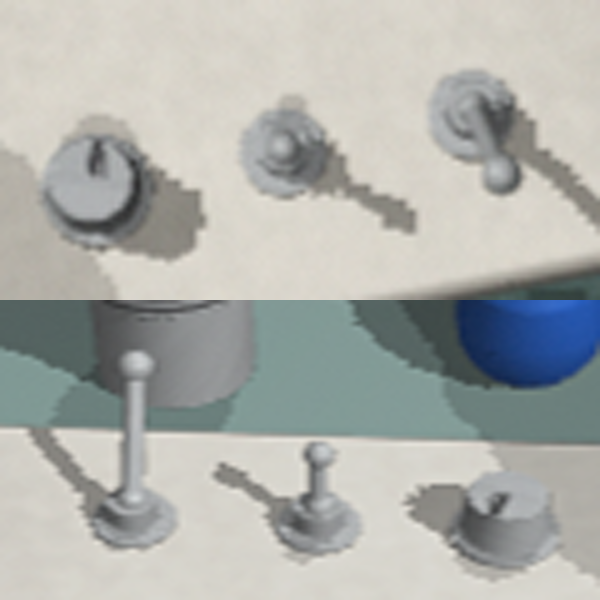

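The crop confirms the choice. The tall ball-ended lever is at its top right in the top view and left in the scene view, and leans toward the robot. The middle control is the short toggle and the other is the knob. First I turn the tool, close the fingers and travel high.

>>> play_rows(
  plan=[
    [[0,0,0],[0,0,-1],1],
    [[0,0,0],[0,0,-1],1],
    [[0,0,0],[0,0,-1],1],
    [[0,0,0],[0,0,-1],1],
    [[-0.3,-1,0],[0,0,0],1],
    [[-0.3,-1,0],[0,0,0],1],
    [[-0.3,-1,0],[0,0,0],1],
    [[-0.3,-1,0],[0,0,0],1],
    [[-0.3,-1,0],[0,0,0],1],
    [[-0.3,-1,0],[0,0,0],1],
    [[-0.3,-1,0],[0,0,0],1],
    [[-0.3,-1,0],[0,0,0],1],
    [[-0.3,-1,0],[0,0,0],1],
    [[-0.3,-1,0],[0,0,0],1],
    [[-0.3,-1,0],[0,0,0],1],
    [[-0.3,-1,0],[0,0,0],1],
    [[-0.3,-1,0],[0,0,0],1],
    [[-0.3,-1,0],[0,0,0],1],
    [[-0.3,-1,0],[0,0,0],1],
    [[-0.3,-1,0],[0,0,0],1],
  ],
)

```text
clock: 3.5
position: [0.4377, 0.2134, 0.2454]
tool_rot: [3.142, 0.0, -2.926]
force: [-0.1, 0.3, -0.3]
grip_width: -0.0
finger_force: 0.0
```

>>> play_rows(
  plan=[
    [[-0.33,-0.95,0],[0,0,0],1],
    [[-0.33,-0.95,0],[0,0,0],1],
    [[-0.33,-0.95,0],[0,0,0],1],
    [[-0.33,-0.95,0],[0,0,0],1],
    [[-0.33,-0.95,0],[0,0,0],1],
    [[-0.33,-0.95,0],[0,0,0],1],
    [[-0.33,-0.95,0],[0,0,0],1],
    [[-0.33,-0.95,0],[0,0,0],1],
    [[-0.33,-0.95,0],[0,0,0],1],
    [[0,0,0],[0,0,0],1],
    [[0,0,0],[0,0,0],1],
  ],
)

```text
clock: 4.88
position: [0.5551, 0.0217, 0.2452]
tool_rot: [3.141, -0.0, -2.926]
force: [-0.6, 1.0, -0.7]
grip_width: -0.0001
finger_force: 0.0
```

Run:
```python
from h import *
f=grab_frame("wrist"); save(f,"w1.png")
for n in("long_toggle_tip","long_toggle_base"):
  for r in regions_of(n,"wrist")[:2]:
    w=world(f,r["mask"]); q=w[w[:,2]>w[:,2].max()-.008]; print(n,r["p"],r["box"],q.mean(0),w[:,2].max())
o=bot.observe(); print(o["position"],o["tool_rot"],o["clock"])
```

```text
long_toggle_tip 0.59 [263.9, 218.7, 278.5, 237.6] [0.58071428 0.01991602 0.08563028] 0.08931685813915549
long_toggle_base 0.92 [258.2, 218.3, 285.6, 248.7] [0.58081036 0.01977308 0.0854777 ] 0.08931685813915549
[0.55518996 0.02191476 0.24537729] [ 3.14139586e+00  5.24416893e-05 -2.92543331e+00] 5.025
```

View pics/w1.png

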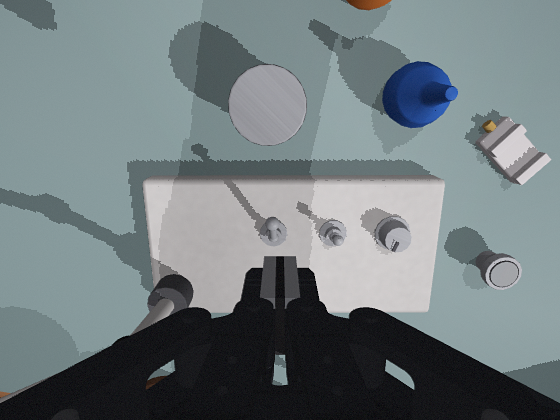

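The wrist view shows the slab square to the image, so the yaw is right. The long toggle's ball is at (271,228), just robot-side of its foot and near the fingers' centre line, and the canister (268,105) is well clear. I'll descend next, then check for contact.

>>> play_rows(
  plan=[
    [[0.08,-0.2,0.5],[0,0,0],1],
    [[0,0,1],[0,0,0],1],
    [[0,0,1],[0,0,0],1],
    [[0,0,1],[0,0,0],1],
    [[0,0,1],[0,0,0],1],
    [[0,0,1],[0,0,0],1],
    [[0,0,0.7],[0,0,0],1],
    [[0,0,0.5],[0,0,0],1],
    [[0,0,0],[0,0,0],1],
    [[0,0,0],[0,0,0],1],
  ],
)

```text
clock: 6.28
position: [0.5549, 0.0159, 0.0784]
tool_rot: [-3.141, 0.001, -2.926]
force: [0.2, -0.5, -0.1]
grip_width: -0.0002
finger_force: 0.0
```

Run:
```python
from h import *
f=grab_frame("scene"); cv2.imwrite("pics/s2.png",cv2.resize(f["pixels"][150:300,150:350],None,fx=4,fy=4)[:,:,::-1])
o=bot.observe(); print(o["position"],o["tool_rot"],o["clock"],o["force"])
```

```text
[0.55497033 0.01587536 0.07848813] [-3.14145266e+00  1.08150284e-03 -2.92641430e+00] 6.325 [ 0.32047252 -0.99109283 -0.63252608]
```

View pics/s2.png

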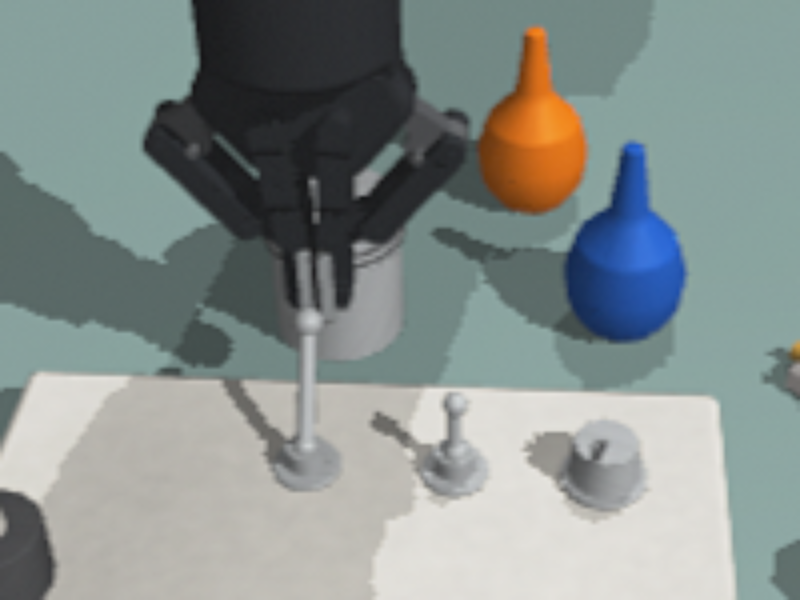

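The fingertips stand at (320,290) in this crop, just behind the ball (309,322) and about 4 mm to +y, touching nothing. I'll push slowly.

>>> play_rows(
  plan=[
    [[0,-0.12,0],[0,0,0],1],
    [[-0.2,0,0],[0,0,0],1],
    [[-0.2,0,0],[0,0,0],1],
    [[-0.2,0,0],[0,0,0],1],
    [[-0.2,0,0],[0,0,0],1],
    [[-0.2,0,0],[0,0,0],1],
    [[-0.2,0,0],[0,0,0],1],
    [[-0.2,0,0],[0,0,0],1],
    [[-0.2,0,0],[0,0,0],1],
    [[-0.2,0,0],[0,0,0],1],
    [[-0.2,0,0],[0,0,0],1],
    [[-0.2,0,0],[0,0,0],1],
    [[0,0,0],[0,0,0],1],
  ],
)

```text
clock: 7.95
position: [0.6092, 0.0248, 0.0778]
tool_rot: [-3.142, 0.0, -2.926]
force: [-1.4, -0.7, -0.0]
grip_width: 0.0
finger_force: 0.3
```

```bash
cat > look.py <<'E'
import sys
from h import *
o=bot.observe(); print(o["position"],o["clock"],o["force"])
f=grab_frame("scene"); cv2.imwrite("pics/"+sys.argv[1],cv2.resize(f["pixels"][150:300,150:350],None,fx=4,fy=4)[:,:,::-1])
for r in regions_of("long_toggle_tip","scene")[:2]:
    w=world(f,r["mask"]); q=w[w[:,2]>w[:,2].max()-.008]; print(r["p"],r["box"],q.mean(0),w[:,2].max())
E
python3 look.py s3.png
```

```text
[0.60924032 0.02475145 0.07775698] 7.95 [-1.38373563 -0.66358628 -0.04785814]
0.49 [217.6, 252.1, 227.9, 263.8] [0.63526826 0.03454842 0.08792697] 0.0919202196081494
```

View pics/s3.png

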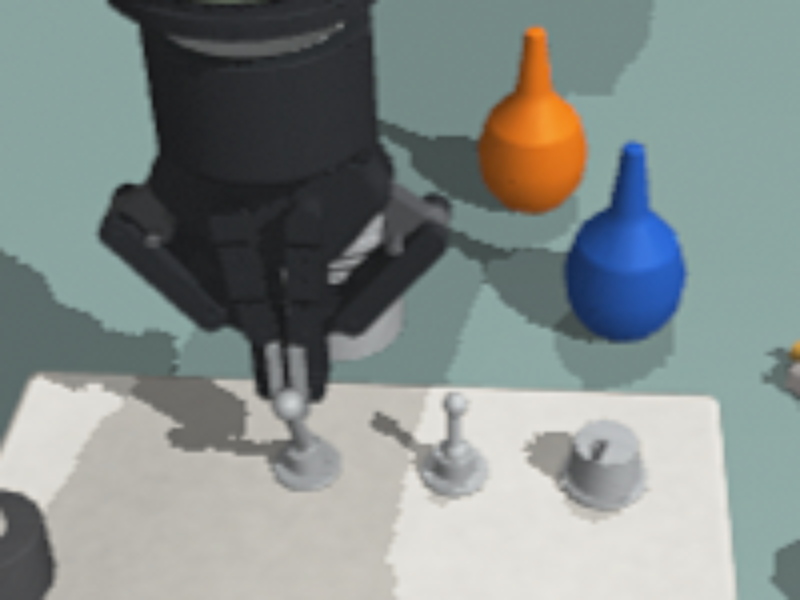

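The lever is over past upright, with its ball at crop (290,405), about 23 mm beyond the foot, so the joint is at roughly 1.05 rad. I'll push a little farther to the soft stop.

>>> play_rows(
  plan=[
    [[-0.1,0,0],[0,0,0],1],
    [[-0.1,0,0],[0,0,0],1],
    [[0,0,0],[0,0,0],1],
    [[0,0,0],[0,0,0],1],
  ],
)

```text
clock: 8.55
position: [0.6139, 0.0257, 0.0778]
tool_rot: [-3.142, 0.0, -2.926]
force: [-0.5, 0.6, -0.0]
grip_width: 0.0
finger_force: 0.4
```

```bash
python3 look.py s4.png
```

```text
[0.61385352 0.02574127 0.07782425] 8.55 [-0.53252856  0.62618611 -0.02234915]
0.54 [218.5, 253.7, 227.3, 260.7] [0.64084943 0.0356299  0.08489963] 0.08793659408814679
```

The ball has travelled about 56 mm and is at the stop. Now I withdraw: back off, then up.

>>> play_rows(
  plan=[
    [[0.4,0,0],[0,0,0],1],
    [[0.6,0,0],[0,0,0],1],
    [[0.6,0,0],[0,0,0],1],
    [[0,0,-0.5],[0,0,0],1],
    [[0,0,-1],[0,0,0],1],
    [[0,0,-1],[0,0,0],1],
    [[0,0,-1],[0,0,0],1],
    [[0,0,-1],[0,0,0],1],
    [[0,0,-1],[0,0,0],1],
    [[0,0,0],[0,0,0],1],
    [[0,0,0],[0,0,0],1],
  ],
)

```text
clock: 10.02
position: [0.5747, 0.0173, 0.2154]
tool_rot: [3.142, 0.0, -2.926]
force: [0.6, 0.0, -0.9]
grip_width: -0.0001
finger_force: 0.0
```

```bash
python3 look.py s5.png
```

```text
[0.57474462 0.01726966 0.21539179] 10.025 [ 0.63717036  0.03808802 -0.8571898 ]
0.54 [219.8, 250.9, 229.1, 262.9] [0.63939326 0.0351606  0.08546783] 0.08886932345093239
```

View pics/s5.png

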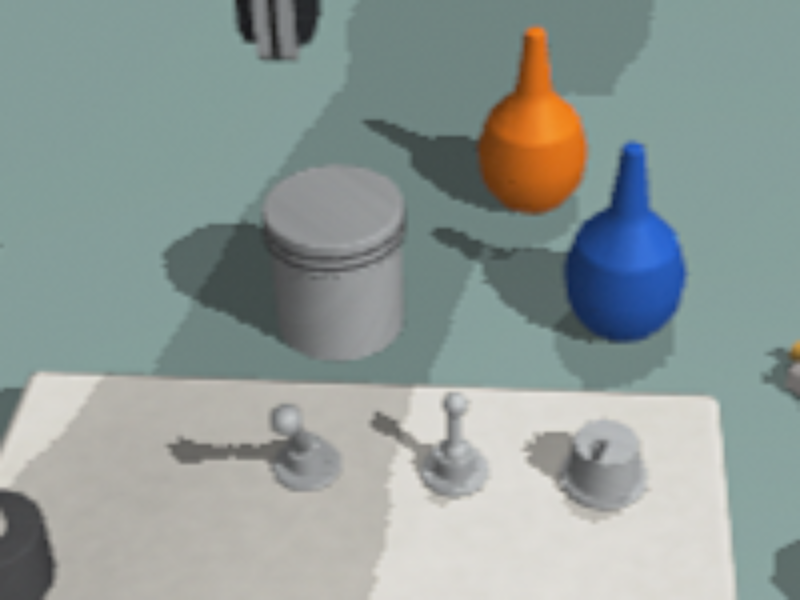

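The lever leans to the far side, with its ball at crop (287,418). The short toggle, knob, canister and blower are unmoved, and the gripper is clear.

```bash
python3 -c "
from workcell import bot; print(bot.job_done())"
```

```text
the job is handed in; nothing more can be done
None
```

I pushed the long toggle over to its on stop, withdrew the arm and handed the job in; in the last picture the short toggle, dimmer knob, canister and blower looked unmoved (holder and loupe were out of that crop, well away from the arm at work), and no verdict was returned.

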